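Check the turntable's hand brake on a model maker's bench

TASK

Check the turntable's hand brake: with the backs of the fingers, press the long lever in towards its grip bar until it comes to its stop, short of the bar, hold it there for two seconds, then let it spring all the way back and take the hand away. Press gently and only on the lever's outer face: do not pinch or hook it, and keep the fingers off the grip bars. Leave the short lever (the tilt release), the model and the loose things lying about alone.

Things in the scene. Friction and masses are not known exactly. Their poses are not given: they have to be found in the camera images.
- long_unit: fixed unit with the long lever. Grey base plate 75 x 210 x 8 mm (centred at x -10); two 18 mm posts at y -85 and +85 mm carry the level black grip bar (22 mm thick, 210 mm long, axis at 100 mm). Origin: on the bench under the bar's middle. +x points from the lever to the bar (roughly away from the robot), y along the bar, z up. The pivot bracket under the lever tops out at 88 mm, the whole unit at 114 mm.
- long_pivot (a point): point on the long lever's upright pivot, 100 mm above the bench; in the unit's frame at x -30, y +75 mm. Axes as the unit's.
- brake_press (a point): press spot on the long lever's outer face, 100 mm from the pivot, 100 mm above the bench; moves with the lever. +x: the way to press (square to the blade, to the bar); -y: along the blade to the tip. Dark steel blade 6 mm thick, 22 mm high (89 to 111 mm), ends 140 mm from the pivot in a 16 mm round end; the face lies 6 mm outside the pivot's line; 3 mm rib inside, not to touch.
- brake_lever (a joint): long lever (brake), rad: 0 released, grows as pressed to the bar (counter-clockwise from above, sweeping level). At 0 the blade leans 0.28 away from the bar's line; at its firm stop, 0.28, it is parallel to the bar with about 16 mm clear gap. Sprung: at the press spot about 4 N starts it, 7.5 N just before the stop; it returns by itself.
- short_unit: fixed unit with the short lever. Grey base plate 75 x 210 x 8 mm (centred at x -10); two 18 mm posts at y -85 and +85 mm carry the level black grip bar (22 mm thick, 210 mm long, axis at 100 mm). Origin: on the bench under the bar's middle. +x points from the lever to the bar (roughly away from the robot), y along the bar, z up. The pivot bracket under the lever tops out at 88 mm, the whole unit at 114 mm.
- short_pivot (a point): point on the short lever's upright pivot, 100 mm above the bench; in the unit's frame at x -30, y +75 mm. Axes as the unit's.
- tilt_press (a point): press spot on the short lever's outer face, 55 mm from the pivot, 100 mm above the bench; moves with the lever. +x: the way to press (square to the blade, to the bar); -y: along the blade to the tip. Dark steel blade 6 mm thick, 22 mm high (89 to 111 mm), ends 75 mm from the pivot in a 16 mm round end; the face lies 6 mm outside the pivot's line; 3 mm rib inside, not to touch.
- tilt_lever (a joint): angle of the short lever (the tilt release, to be left alone), rad: 0 released, grows as it is pressed towards its bar, stop at 0.28; sprung like the other.
- paint_jar: loose glass paint jar, 44 mm diameter, 52 mm tall; origin: centre of its underside. Bystander.
- screwdriver: loose screwdriver lying on the bench, about 130 mm long along its x; origin near its middle, underside. Bystander.
- nozzle: loose dark model exhaust nozzle, up to 66 mm diameter, 65 mm tall, standing; origin: centre of its underside. Bystander.
- wheel: loose model undercarriage wheel lying flat, 54 mm diameter, 22 mm thick; origin: centre of its underside. Bystander.
- model_stand: fixed model jet tail on a wooden dowel cradle and turntable at the robot's far right, about 0.42 x 0.40 m, 160 mm tall; fragile, keep off. Origin: on the bench 300 mm to the robot's left (+y) of the turntable's centre.

How it is judged:
By the outcome, as a careful person would: the job done as asked, in the order asked, and still so for the second after the job is handed in, with the robot touching nothing.
It also fails if it takes over 48 s, if anything falls off the work surface, if the arm or the gripper's body presses on something with over 40 N, if the wrist force passes 120 N, or if a joint passes its speed limit or range.

ROBOT

A 6-joint arm with a two-finger parallel gripper is mounted at the origin on the work surface. World frame = base frame: x ahead of the robot, y to its left, z up, the work surface at z = 0. Lengths are in m, angles in rad, forces in N, time in s.
With the tool pointing down it reaches from about 0.225 to 0.875 m from the base axis. Payload 3.4 kg.
Tool frame: the origin (TCP) lies between the finger pads; the fingertips stand 11 mm ahead of it and the grasp point (between the pads) lies 8 mm behind it (tips_ahead is the distance from the TCP to the fingertips, in m); z points along the fingers, x is the direction in which the jaws open and shut, and the axes are right-handed (so a half turn about z gives the same grasp; the last joint's range is limited). The gripper opens to 85 mm and grips with 20 to 120 N. Pads are 22 mm wide; open, the fingers measure 114 mm over their backs; the gripper's body (76 mm by 85 mm) begins 54 mm behind the grasp point. The pads swing forward as they close: fully open they stand 13 mm farther back than shut.
Start: joints at [-1.333, 0.276, 1.505, -0, 1.361, -0.121], TCP at [0.202, -0.538, 0.242] pointing down, gripper open.
Joint ranges: [-2.89, 2.89], [-0.75, 2.08], [0.22, 2.7], [-1.18, 4.32], [0.11, 2.71], [-2.7, 2.7]. Speed limits (rad/s): [2.57, 2.57, 3.14, 3.14, 3.14, 3.14].

INTERFACE

Orientations are given as a unit quaternion [w, x, y, z].
In Python, from rig import get_state, get_image, sign_off, masks_of, tips_ahead gives the robot as it stands.
- The arm moves only by the tool play_rows, never from a script. Its argument "series" is a list of rows, each an object of numbers: "fingers": the closure, from -1 (fully open) to 1 (shut); "dx", "dy", "dz": the shift along the world's x, y, z in mm; "turn": the turn about the world's z in rad. A call has 1 to 20 rows; each row shifts and turns the pose as measured when the row begins; what a row does not reach is not made up. A row lasts 1/12 s, in which the tool goes at most 41.7 mm and 7.16 degrees, less where a joint would pass 70% of its speed; a pose out of reach is approached as far as the arm can. A call with a gripper value outside its range is refused whole. The fingers move at their own pace and stop on an object; "squeeze" is the grip in N (left out, the last holds). Time passes only in rows, so rows that do not move let the fingers close. It gives the time, the measured TCP pose, the force and the opening at its end, in the units of the state.
- get_state(): the state, without advancing time (a new reading comes with each control period).
- get_image(name): name is "side" or "top" or "wrist"; returns a dict with "pixels" (384x512x3 uint8, red, green, blue), "vfov" (degrees; the focal length in pixels is half the picture's height over the tangent of half this angle, whatever the lens; pixels are square), "cx", "cy" (the principal point, pixels), "rvec" (rotation vector, rad) and "tvec" (3), from world to camera coordinates, as OpenCV has them; the wrist camera has in their place "hand_eye" (4x4, takes a point from camera to tool coordinates, whose origin is the TCP and whose axes are the tool frame's). Camera axes: x right, y down, z forward; pixel columns grow to the right and rows downward; lengths in m; the calibration is good to about 2 mm. A picture is of the moment at which its call begins: read the wrist's pose just before it. There is no depth.
- sign_off(): hands the job in, once; it reports no verdict.
Trained networks look in a picture, given as the dict that the camera call returned (one of the last four; its "shot" number tells which), for a name from the list of things; names that differ only in an ending like _2 or _b are one class to them, and where a whole thing is asked for, a point or a joint stands for the part that bears it (a point fixed in the world has none). Each returns a list of dicts, best first, with "p" (0 to 1); they miss things now and then, are a little off and sometimes report something else, mostly with a low value. They report only what shows in the picture. A call takes as long as a camera call.
- masks_of(picture, label): "region" (384x512 bool, what is visible of it) and "xy" ([column, row] in pixels, amid what is visible of it).
The state is a dict: "clock": time; "qpos": joint angles; "qd": joint speeds; "effort": joint torques, N m; "position": TCP position; "ee_rot": TCP orientation; "contact_force": force on the tool from outside, world axes, zero at the start; "moment": the same for the moment, N m; "width": finger opening in m.
Only numpy, scipy, OpenCV 4.12 (cv2) and the standard library are available. Lean on these libraries where they do the work, as an engineer would, in place of code of your own. Each camera call takes 0.05 s, during which the arm holds its last target. There are 200 camera calls.

## Working session

There is one attempt and no reset: what is moved stays moved. The work goes in short steps, Python scripts to look and compute and a tool call to move; the robot and the scene stay as the last step left them, time stands still between calls to the robot, and variables do not carry over. Pictures are saved under pics/ and viewed, about 8 in all and at most 12, crops included, and the job is handed in when it is done.

Besides the shell and the picture viewer there is one more tool, called as a command line: name --argument value ..., lists and objects as JSON in quotes. play_rows: Moves the arm, as the interface text tells. Its arguments: {"type":"object","properties":{"series":{"type":"array"},"squeeze":{"type":"number"}},"required":["series"]}

```bash
mkdir -p pics
cat > h.py <<'E'
import numpy as np, cv2
from rig import *
def K(im):
    f=im["pixels"].shape[0]/2/np.tan(np.radians(im["vfov"])/2)
    return np.array([[f,0,im["cx"]],[0,f,im["cy"]],[0,0,1]])
def proj(im,P):
    return cv2.projectPoints(np.asarray(P,float).reshape(-1,1,3),np.array(im["rvec"],float),np.array(im["tvec"],float),K(im),None)[0].reshape(-1,2)
def back(im,uv,z):
    R=cv2.Rodrigues(np.array(im["rvec"],float))[0];t=np.array(im["tvec"],float).ravel()
    d=R.T@np.linalg.inv(K(im))@np.array([uv[0],uv[1],1.]);c=-R.T@t
    return c+d*(z-c[2])/d[2]
def save(im,n): cv2.imwrite("pics/"+n,cv2.cvtColor(np.ascontiguousarray(im["pixels"]),cv2.COLOR_RGB2BGR))
E
python3 - <<'E'
from h import *
s=get_state();print({k:np.round(v,3) for k,v in s.items()}, tips_ahead)
for n in("top","side"):
    im=get_image(n);save(im,n+"0.png")
    for l in("long_unit","brake_press","short_unit","tilt_press","paint_jar","screwdriver","nozzle","wheel","model_stand"):
        for m in masks_of(im,l)[:2]:
            r=m["region"];ys,xs=np.nonzero(r);print(n,l,round(m["p"],2),np.round(m["xy"]),(xs.min(),xs.max(),ys.min(),ys.max()) if len(xs) else None,np.round(back(im,m["xy"],.1 if 'press' in l or 'unit' in l else .02),3))
a=cv2.imread("pics/top0.png");b=cv2.imread("pics/side0.png")
E
```

```text
{'clock': np.float64(0.0), 'qpos': array([-1.333,  0.277,  1.506,  0.   ,  1.361, -0.121]), 'qd': array([-0.001, -0.001, -0.001,  0.   , -0.   , -0.002]), 'effort': array([ 0.0000e+00, -4.1677e+01, -2.4581e+01, -0.0000e+00,  1.1000e-02,
        0.0000e+00]), 'position': array([ 0.202, -0.538,  0.241]), 'ee_rot': array([-0.001,  0.822, -0.57 , -0.001]), 'contact_force': array([0.181, 0.25 , 0.132]), 'moment': array([-0.046, -0.005,  0.023]), 'width': np.float64(0.085)} 0.011
top long_unit 0.86 [127. 232.] (np.int64(75), np.int64(177), np.int64(206), np.int64(265)) [0.519 0.19  0.1  ]
top brake_press 0.61 [119. 248.] (np.int64(85), np.int64(160), np.int64(243), np.int64(256)) [0.486 0.21  0.1  ]
top brake_press 0.39 [130. 237.] (np.int64(74), np.int64(178), np.int64(206), np.int64(265)) [0.509 0.186 0.1  ]
top short_unit 0.78 [285. 194.] (np.int64(237), np.int64(330), np.int64(166), np.int64(223)) [ 0.558 -0.166  0.1  ]
top tilt_press 0.64 [258. 194.] (np.int64(244), np.int64(280), np.int64(180), np.int64(208)) [ 0.565 -0.107  0.1  ]
top paint_jar 0.67 [298. 132.] (np.int64(288), np.in
[... 1417 characters left out ...]
 0.382 -0.003  0.02 ]
side screwdriver 0.15 [278. 265.] (np.int64(267), np.int64(287), np.int64(230), np.int64(285)) [0.487 0.141 0.02 ]
side nozzle 0.93 [172. 285.] (np.int64(155), np.int64(185), np.int64(265), np.int64(303)) [0.714 0.25  0.02 ]
side nozzle 0.19 [180. 226.] (np.int64(170), np.int64(189), np.int64(221), np.int64(236)) [0.768 0.038 0.02 ]
side wheel 0.57 [179. 227.] (np.int64(170), np.int64(189), np.int64(220), np.int64(236)) [0.768 0.042 0.02 ]
side model_stand 0.66 [296. 116.] (np.int64(248), np.int64(356), np.int64(86), np.int64(142)) [ 0.515 -0.832  0.02 ]
side model_stand 0.22 [262. 180.] (np.int64(249), np.int64(276), np.int64(171), np.int64(188)) [ 0.582 -0.241  0.02 ]
```

Run:
```python
import cv2,numpy as np
a=cv2.imread("pics/top0.png")[190:280,60:260];cv2.imwrite("pics/topc.png",cv2.resize(a,None,fx=4,fy=4,interpolation=cv2.INTER_CUBIC))
a=cv2.imread("pics/side0.png")[200:345,210:350];cv2.imwrite("pics/sidec.png",cv2.resize(a,None,fx=4,fy=4,interpolation=cv2.INTER_CUBIC))
```

```text
(no output)
```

View pics/top0.png

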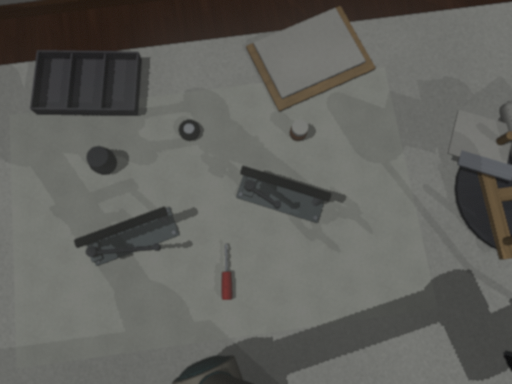

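```bash
sleep 1
```

```text
(no output)
```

View pics/topc.png

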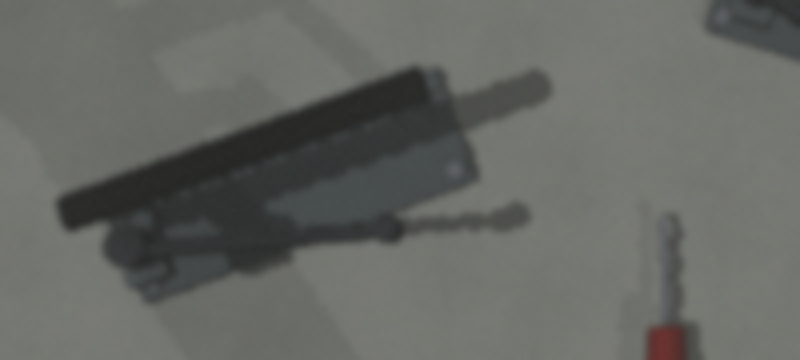

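View pics/sidec.png

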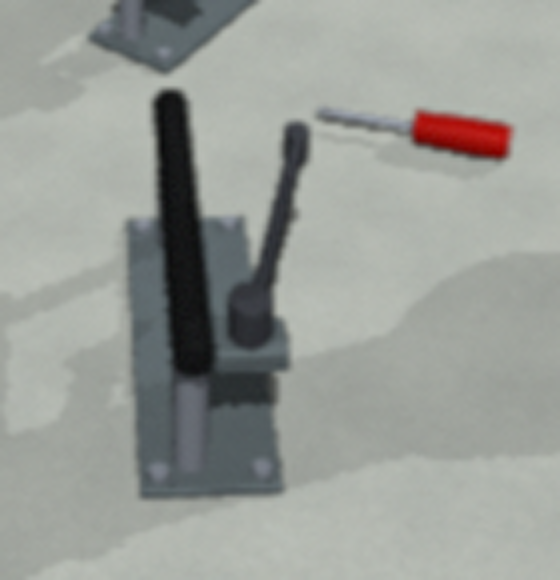

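The top picture shows the long unit at the left: bar from about (77,243) to (166,210), pivot near (92,251), lever tip near (158,247). The side crop agrees: the lever stands clear at the robot's side, and the screwdriver lies about 0.1 m beyond the tip. Next I fit the unit's pose to these points.

```bash
cat > fit.py <<'E'
from h import *
from scipy.optimize import least_squares
T=get_image("top");S=get_image("side")
c,s=np.cos(.28),np.sin(.28)
tip=np.array([-.030,.075])+.132*np.array([-s,-c])
top=[((478,180),(-.0475,-.105,.008)),((150,303),(-.0475,.105,.008)),((423,82),(0,-.105,.105)),((68,212),(0,.105,.105)),((128,243),(-.03,.075,.11)),((390,229),(*tip,.105))]
side=[((140,495),(.0275,.105,.008)),((283,490),(-.0475,.105,.008)),((127,220),(.0275,-.105,.008)),((243,218),(-.0475,-.105,.008)),((195,355),(0,.105,.104)),((170,105),(0,-.105,.105)),((250,293),(-.03,.075,.112)),((297,133),(*tip,.108))]
def world(p,P):
    P=np.array(P);R=np.array([[np.cos(p[2]),-np.sin(p[2])],[np.sin(p[2]),np.cos(p[2])]])
    return np.c_[P[:,:2]@R.T+p[:2],P[:,2]]
def res(p,which=3):
    r=[]
    for b,im,l,o in((1,T,top,(60,190)),(2,S,side,(210,200))):
        if which&b: r.append(proj(im,world(p,[a[1] for a in l]))-(np.array([a[0] for a in l])/4+o))
    return np.vstack(r).ravel()
for w in(1,2,3):
    f=least_squares(res,[.52,.19,.3],args=(w,),loss="soft_l1");print(w,np.round(f.x,4))
print(np.round(f.fun.reshape(-1,2),1).tolist())
p=f.x
for n,q in(0,0),(0.28,.28):
    a=.28-q;d=np.array([-np.sin(a),-np.cos(a)]);nn=np.array([-np.cos(a),np.sin(a)])
    pv=np.array([-.03,.075]);L=[(*(pv+.1*d+.006*nn),.1),(*(pv+.14*d),.1)]
    W=world(p,L);print(q,"press",W[0],"tip",W[1],"pressdir",np.arctan2(*(world(p,[(*(-nn),0)])[0,:2]-p[:2])[::-1]))
print("pivot",world(p,[(-.03,.075,.1)]))
E
python3 fit.py
```

```text
1 [0.533  0.1984 0.2194]
2 [0.5324 0.2048 0.2214]
3 [0.533  0.2009 0.222 ]
[[0.2, 0.2], [-1.7, 0.4], [0.9, -0.4], [-1.9, 0.4], [-0.5, 0.6], [-4.4, -0.5], [-0.2, -2.0], [0.3, -2.1], [-0.2, -1.5], [0.4, -2.0], [-0.0, -0.2], [0.1, -3.8], [0.3, 0.6], [-1.1, 1.3]]
0 press [0.47547829 0.16801201 0.1       ] tip [0.47914976 0.12773149 0.1       ] pressdir -0.057993600388478624
0.28 press [0.50343029 0.16862924 0.1       ] tip [0.51809053 0.13093206 0.1       ] pressdir 0.22200639961152138
pivot [[0.48726432 0.26749612 0.1       ]]
```

play_rows --series '[{"fingers": 1,"dx": 10,"dy": 35,"dz": 0,"turn": 0.058},{"fingers": 1,"dx": 10,"dy": 35,"dz": 0,"turn": 0.058},{"fingers": 1,"dx": 10,"dy": 35,"dz": 0,"turn": 0.058},{"fingers": 1,"dx": 10,"dy": 35,"dz": 0,"turn": 0.058},{"fingers": 1,"dx": 10,"dy": 35,"dz": 0,"turn": 0.058},{"fingers": 1,"dx": 10,"dy": 35,"dz": 0,"turn": 0.058},{"fingers": 1,"dx": 10,"dy": 35,"dz": 0,"turn": 0.058},{"fingers": 1,"dx": 10,"dy": 35,"dz": 0,"turn": 0.058},{"fingers": 1,"dx": 10,"dy": 35,"dz": 0,"turn": 0.058},{"fingers": 1,"dx": 10,"dy": 35,"dz": 0,"turn": 0.058},{"fingers": 1,"dx": 10,"dy": 35,"dz": 0,"turn": 0.058},{"fingers": 1,"dx": 10,"dy": 35,"dz": 0,"turn": 0.058},{"fingers": 1,"dx": 10,"dy": 35,"dz": 0,"turn": 0.058},{"fingers": 1,"dx": 10,"dy": 35,"dz": 0,"turn": 0.058},{"fingers": 1,"dx": 10,"dy": 35,"dz": 0,"turn": 0.058},{"fingers": 1,"dx": 10,"dy": 35,"dz": 0,"turn": 0.058},{"fingers": 1,"dx": 10,"dy": 35,"dz": 0,"turn": 0.058},{"fingers": 1,"dx": 10,"dy": 35,"dz": 0,"turn": 0.058}]' --squeeze 20

```text
clock: 2.6
position: [0.3815, 0.112, 0.2443]
ee_rot: [0.001, 0.998, -0.066, 0.01]
contact_force: [0.8, 0.3, -0.5]
width: 0.0002
```

```bash
cat >> h.py <<'E'
from scipy.spatial.transform import Rotation as Ro
def wrist():
    s=get_state();im=get_image("wrist");q=np.array(s["ee_rot"])
    M=np.eye(4);M[:3,:3]=Ro.from_quat(q[[1,2,3,0]]).as_matrix();M[:3,3]=s["position"]
    C=np.linalg.inv(M@np.array(im["hand_eye"]))
    im=dict(im);return im,C
E
python3 - <<'E'
from h import *
im,C=wrist();save(im,"w1.png");raw=im
v={**im,"rvec":cv2.Rodrigues(C[:3,:3])[0],"tvec":C[:3,3]}
print(im["vfov"],np.round(proj(v,[(.4793,.168,.1),(.4755,.168,.1),(.479,.128,.1),(.487,.267,.112)])),get_state()["position"])
for l in("brake_press","long_unit"):
    for m in masks_of(raw,l)[:2]:
        ys,xs=np.nonzero(m["region"]);print(l,m["p"],m["xy"],xs.min(),xs.max(),ys.min(),ys.max())
a=cv2.imread("pics/w1.png")
for p in proj(v,[(.4755,.168,.1),(.479,.128,.1),(.487,.267,.112)]): cv2.circle(a,tuple(int(round(t)) for t in p),3,(0,0,255),1)
cv2.imwrite("pics/w1m.png",cv2.resize(a,(768,576)))
import pickle;pickle.dump((raw,C),open("w1.pkl","wb"))
E
```

```text
63.445673397783345 [[353. 105.]
 [348. 105.]
 [354. 151.]
 [363. -35.]] [0.38342977 0.1189217  0.24451394]
brake_press 0.62 [354.4, 83.5] 344 368 0 158
long_unit 0.61 [380.1, 77.7] 310 453 0 171
```

```bash
sleep 0.1
```

```text
(no output)
```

View pics/w1m.png

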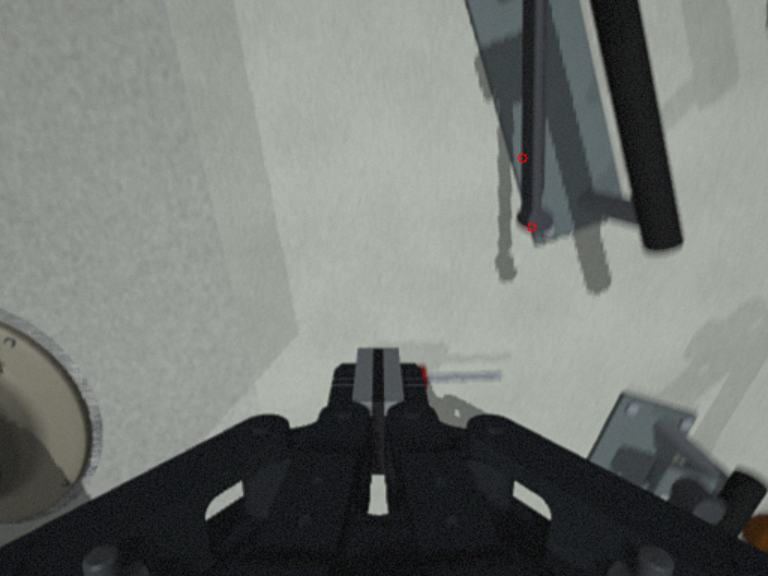

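The wrist picture confirms the fit. The lever's outer edge is at about (348,105) px and its end about 6 mm beyond the prediction, so I take the press spot at y ≈ 0.166. The shut fingers point at clear bench, so I go down beside the lever next.

play_rows --series '[{"fingers": 1,"dx": 8,"dy": 8,"dz": 0,"turn": 0.012},{"fingers": 1,"dx": 8,"dy": 8,"dz": 0,"turn": 0.012},{"fingers": 1,"dx": 8,"dy": 8,"dz": 0,"turn": 0.012},{"fingers": 1,"dx": 8,"dy": 8,"dz": 0,"turn": 0.012},{"fingers": 1,"dx": 8,"dy": 8,"dz": 0,"turn": 0.012},{"fingers": 1,"dx": 4,"dy": 6,"dz": 0,"turn": 0.012},{"fingers": 1,"dx": 0,"dy": 0,"dz": -14,"turn": 0},{"fingers": 1,"dx": 0,"dy": 0,"dz": -14,"turn": 0},{"fingers": 1,"dx": 0,"dy": 0,"dz": -14,"turn": 0},{"fingers": 1,"dx": 0,"dy": 0,"dz": -14,"turn": 0},{"fingers": 1,"dx": 0,"dy": 0,"dz": -14,"turn": 0},{"fingers": 1,"dx": 0,"dy": 0,"dz": -14,"turn": 0},{"fingers": 1,"dx": 0,"dy": 0,"dz": -14,"turn": 0},{"fingers": 1,"dx": 0,"dy": 0,"dz": -14,"turn": 0},{"fingers": 1,"dx": 0,"dy": 0,"dz": -14,"turn": 0},{"fingers": 1,"dx": 0,"dy": 0,"dz": -5,"turn": 0},{"fingers": 1,"dx": 0,"dy": 0,"dz": 0,"turn": 0},{"fingers": 1,"dx": 0,"dy": 0,"dz": 0,"turn": 0}]'

```text
clock: 4.25
position: [0.4389, 0.1594, 0.1074]
ee_rot: [0.001, 0.999, -0.031, 0.011]
contact_force: [0.5, -0.7, 0.2]
width: -0.0003
```

play_rows --series '[{"fingers": 1,"dx": 2,"dy": 3,"dz": -3.5,"turn": 0},{"fingers": 1,"dx": 2,"dy": 3,"dz": -3.5,"turn": 0},{"fingers": 1,"dx": 0,"dy": 0,"dz": 0,"turn": 0},{"fingers": 1,"dx": 0,"dy": 0,"dz": 0,"turn": 0}]'

```text
clock: 4.58
position: [0.4457, 0.1666, 0.1021]
ee_rot: [0.0, 0.999, -0.031, 0.014]
contact_force: [-0.1, -0.3, 0.5]
width: -0.0002
```

Run:
```python
from h import *
s=get_state();print(s["position"],s["ee_rot"],s["contact_force"])
im,C=wrist();save(im,"w2.png")
v={**im,"rvec":cv2.Rodrigues(C[:3,:3])[0],"tvec":C[:3,3]}
a=cv2.imread("pics/w2.png")
for p in proj(v,[(.4755,.168,.111),(.479,.128,.111),(.487,.267,.112)]): cv2.circle(a,tuple(int(round(t)) for t in p),3,(0,0,255),1)
b=cv2.resize(get_image("side")["pixels"][180:320,200:360,::-1],None,fx=4,fy=4)
cv2.imwrite("pics/w2m.png",cv2.resize(a,(768,576)));cv2.imwrite("pics/s2.png",b)
```

```text
[0.44574955 0.16655469 0.10209301] [ 1.50257712e-04  9.99431611e-01 -3.07898846e-02  1.37264702e-02] [-0.09438172 -0.27258272  0.49953846]
```

View pics/w2m.png

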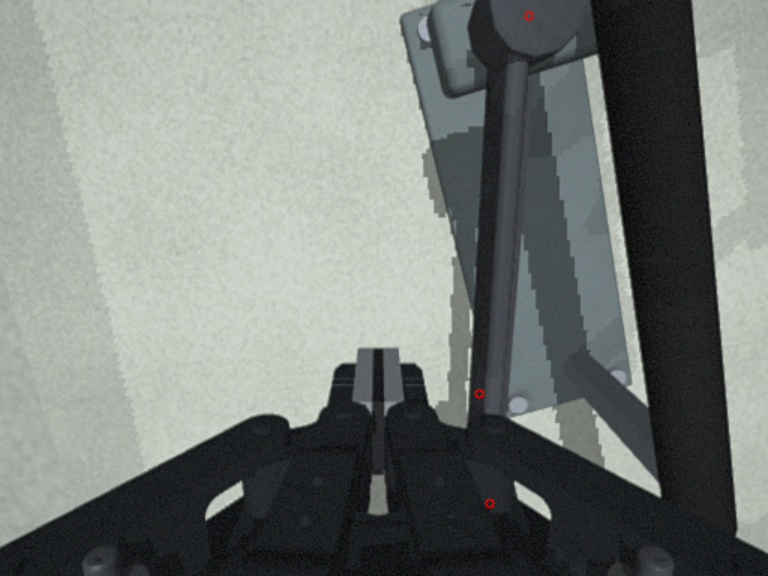

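View pics/s2.png

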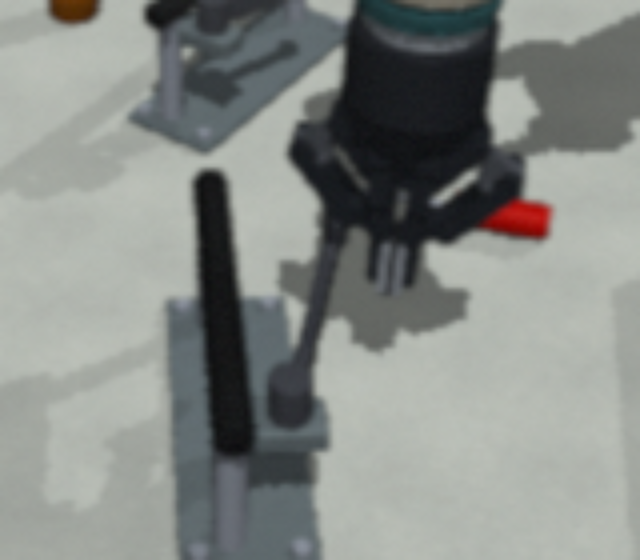

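The fingers are about 13 mm short of the lever face. The knuckles clear the blade top and the bar is well clear. I'll raise 2 mm and approach slowly.

play_rows --series '[{"fingers": 1,"dx": 2,"dy": 0,"dz": 2,"turn": 0},{"fingers": 1,"dx": 2,"dy": 0,"dz": 0,"turn": 0},{"fingers": 1,"dx": 2,"dy": 0,"dz": 0,"turn": 0},{"fingers": 1,"dx": 1,"dy": 0,"dz": 0,"turn": 0},{"fingers": 1,"dx": 1,"dy": 0,"dz": 0,"turn": 0},{"fingers": 1,"dx": 1,"dy": 0,"dz": 0,"turn": 0},{"fingers": 1,"dx": 0,"dy": 0,"dz": 0,"turn": 0}]'

```text
clock: 5.27
position: [0.456, 0.1664, 0.1053]
ee_rot: [-0.0, 0.999, -0.031, 0.015]
contact_force: [0.4, 0.4, -0.5]
width: 0.0002
```

play_rows --series '[{"fingers": 1,"dx": 1,"dy": 0,"dz": -1,"turn": 0},{"fingers": 1,"dx": 1,"dy": 0,"dz": 0,"turn": 0},{"fingers": 1,"dx": 1,"dy": 0,"dz": 0,"turn": 0},{"fingers": 1,"dx": 1,"dy": 0,"dz": 0,"turn": 0},{"fingers": 1,"dx": 0,"dy": 0,"dz": 0,"turn": 0}]'

```text
clock: 5.68
position: [0.4602, 0.1663, 0.104]
ee_rot: [0.0, 0.999, -0.031, 0.014]
contact_force: [-0.2, 0.2, 0.4]
width: -0.0002
```

play_rows --series '[{"fingers": 1,"dx": 1,"dy": 0,"dz": 0,"turn": 0},{"fingers": 1,"dx": 1,"dy": 0,"dz": 0,"turn": 0},{"fingers": 1,"dx": 0,"dy": 0,"dz": 0,"turn": 0}]'

```text
clock: 5.93
position: [0.4623, 0.1663, 0.1039]
ee_rot: [0.0, 0.999, -0.031, 0.014]
contact_force: [-0.0, 0.5, 0.3]
width: -0.0
```

play_rows --series '[{"fingers": 1,"dx": 1,"dy": 0,"dz": 0,"turn": 0},{"fingers": 1,"dx": 1,"dy": 0,"dz": 0,"turn": 0},{"fingers": 1,"dx": 0,"dy": 0,"dz": 0,"turn": 0}]'

```text
clock: 6.18
position: [0.4637, 0.1663, 0.1038]
ee_rot: [0.0, 0.999, -0.031, 0.013]
contact_force: [-0.1, 1.0, 1.1]
width: 0.0
```

play_rows --series '[{"fingers": 1,"dx": 1,"dy": 0,"dz": 0,"turn": 0},{"fingers": 1,"dx": 1,"dy": 0,"dz": 0,"turn": 0},{"fingers": 1,"dx": 0,"dy": 0,"dz": 0,"turn": 0}]'

```text
clock: 6.43
position: [0.4637, 0.1662, 0.1035]
ee_rot: [0.0, 0.999, -0.031, 0.011]
contact_force: [-0.0, 0.9, 0.6]
width: -0.0001
```

Run:
```python
from h import *
s=get_state();print({k:np.round(v,3) for k,v in s.items()})
im,C=wrist();a=im["pixels"][:,:,::-1]
b=get_image("side")["pixels"][180:320,200:360,::-1]
cv2.imwrite("pics/c3.png",np.hstack([cv2.resize(a[180:384,180:420],(480,408)),cv2.resize(b[20:110,60:130],(317,408),interpolation=cv2.INTER_CUBIC)]))
```

```text
{'clock': np.float64(6.433), 'qpos': array([ 0.207,  0.268,  1.902, -0.007,  0.951,  0.273]), 'qd': array([ 0.   , -0.002,  0.003,  0.001, -0.001, -0.   ]), 'effort': array([ -0.137, -35.815, -19.686,  -0.064,  -0.243,   0.   ]), 'position': array([0.464, 0.166, 0.104]), 'ee_rot': array([ 0.   ,  0.999, -0.031,  0.011]), 'contact_force': array([-0.033,  0.909,  0.562]), 'moment': array([0.073, 0.093, 0.005]), 'width': np.float64(-0.0)}
```

View pics/c3.png

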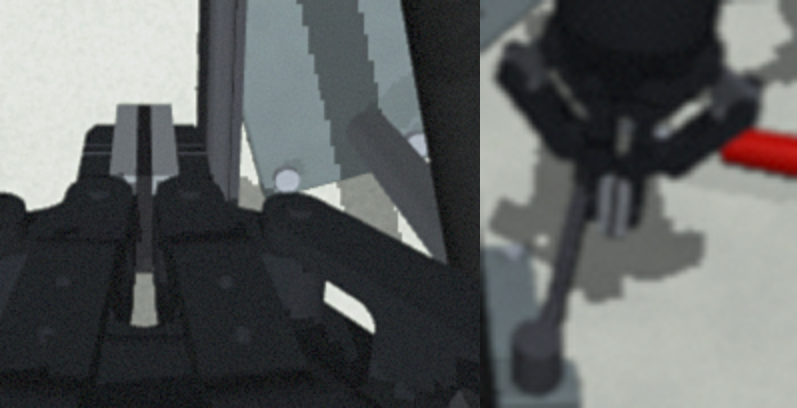

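The finger's back is now lightly against the lever's outer face. Each row starts from the measured pose, so a 1 mm step is too soft to beat the preload. I'll use larger steps and end each call on an active row.

play_rows --series '[{"fingers": 1,"dx": 2,"dy": 0,"dz": 0,"turn": 0},{"fingers": 1,"dx": 3,"dy": 0,"dz": 0,"turn": 0.01},{"fingers": 1,"dx": 3,"dy": 0,"dz": 0,"turn": 0.01}]'

```text
clock: 6.78
position: [0.4686, 0.1656, 0.1032]
ee_rot: [0.001, 1.0, -0.02, 0.008]
contact_force: [-4.6, -0.7, 4.0]
width: 0.0001
```

play_rows --series '[{"fingers": 1,"dx": 3,"dy": -0.2,"dz": 0.4,"turn": 0.04},{"fingers": 1,"dx": 3,"dy": -0.3,"dz": 0.4,"turn": 0.04},{"fingers": 1,"dx": 3,"dy": -0.3,"dz": 0.4,"turn": 0.03},{"fingers": 1,"dx": 3,"dy": -0.3,"dz": 0.3,"turn": 0.03},{"fingers": 1,"dx": 3,"dy": -0.3,"dz": 0.3,"turn": 0.03}]'

```text
clock: 7.2
position: [0.4787, 0.1629, 0.1034]
ee_rot: [0.002, 0.998, 0.07, 0.001]
contact_force: [-4.5, 0.1, 3.4]
width: -0.0003
```

play_rows --series '[{"fingers": 1,"dx": 3,"dy": 0.2,"dz": 0.4,"turn": 0.01},{"fingers": 1,"dx": 3,"dy": 0.2,"dz": 0.4,"turn": 0.01},{"fingers": 1,"dx": 3,"dy": 0.2,"dz": 0.4,"turn": 0.01},{"fingers": 1,"dx": 3,"dy": 0.2,"dz": 0.4,"turn": 0.01}]'

```text
clock: 7.53
position: [0.4854, 0.1627, 0.1036]
ee_rot: [0.002, 0.996, 0.092, -0.007]
contact_force: [-6.2, -0.3, 4.0]
width: 0.0
```

play_rows --series '[{"fingers": 1,"dx": 3.2,"dy": 0.2,"dz": 0.4,"turn": 0.01},{"fingers": 1,"dx": 3.2,"dy": 0.2,"dz": 0.4,"turn": 0.01},{"fingers": 1,"dx": 3.2,"dy": 0.2,"dz": 0.4,"turn": 0.01}]'

```text
clock: 7.78
position: [0.4899, 0.1627, 0.1038]
ee_rot: [0.002, 0.994, 0.109, -0.013]
contact_force: [-7.0, -0.3, 4.5]
width: 0.0003
```

play_rows --series '[{"fingers": 1,"dx": 3.2,"dy": 0.2,"dz": 0.4,"turn": 0},{"fingers": 1,"dx": 3.2,"dy": 0.2,"dz": 0.4,"turn": 0},{"fingers": 1,"dx": 3.2,"dy": 0.2,"dz": 0.4,"turn": 0}]'

```text
clock: 8.03
position: [0.4932, 0.1632, 0.104]
ee_rot: [0.002, 0.994, 0.109, -0.021]
contact_force: [-8.4, 0.2, 5.1]
width: -0.0004
```

play_rows --series '[{"fingers": 1,"dx": 3.2,"dy": 0,"dz": 0.4,"turn": 0},{"fingers": 1,"dx": 3.2,"dy": 0,"dz": 0.4,"turn": 0}]'

```text
clock: 8.2
position: [0.4931, 0.1632, 0.1041]
ee_rot: [0.001, 0.994, 0.11, -0.029]
contact_force: [-10.1, 0.4, 6.5]
width: -0.0003
```

Run:
```python
from h import *
s=get_state();print(s["position"],s["contact_force"],s["ee_rot"])
im,C=wrist();a=im["pixels"][:,:,::-1]
b=get_image("side")["pixels"][180:320,200:360,::-1]
cv2.imwrite("pics/c4.png",np.hstack([cv2.resize(a,(512,384)),cv2.resize(b[10:110,40:115],(288,384),interpolation=cv2.INTER_CUBIC)]))
s=get_state();print(s["position"],s["contact_force"])
```

```text
[0.49312347 0.16320493 0.10410388] [-10.09325976   0.38797338   6.52648562] [ 9.18393707e-04  9.93549095e-01  1.09637893e-01 -2.89635172e-02]
[0.49312558 0.16320499 0.10410471] [-9.53442083  1.36490719  7.49558856]
```

View pics/c4.png

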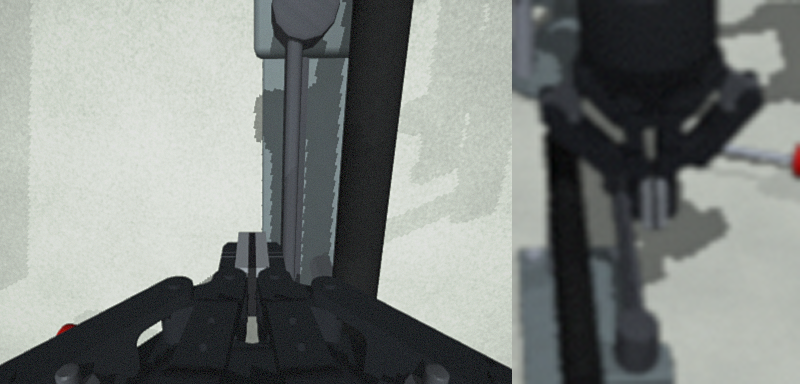

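The TCP stays at x = 0.493 while the force has risen to about 10 N, and the lever is parallel to the bar, so it is on its stop. The arm keeps its last target during camera calls, which gives a steadier hold than more rows would. I'll watch it that way for 2.6 s.

Run:
```python
from h import *
for i in range(52):
    get_image("side")
    if i%8==0 or i==51:
        s=get_state();print(round(s["clock"],2),np.round(s["position"],4),np.round(s["contact_force"],1))
```

```text
8.35 [0.4931 0.1632 0.1041] [-8.1  0.5  5.8]
8.75 [0.4931 0.1632 0.1041] [-9.  -0.6  5.8]
9.15 [0.4932 0.1632 0.1041] [-9.2  0.   7.2]
9.55 [0.4931 0.1632 0.1041] [-9.4  0.6  5.6]
9.95 [0.4931 0.1632 0.1041] [-9.3  0.3  7.2]
10.35 [0.4931 0.1632 0.1041] [-9.4  0.9  6.1]
10.75 [0.4931 0.1632 0.1041] [-9.6  0.7  6. ]
10.9 [0.4931 0.1632 0.1041] [-9.5  0.4  5.6]
```

play_rows --series '[{"fingers": 1,"dx": -2,"dy": 0.2,"dz": 0,"turn": -0.015},{"fingers": 1,"dx": -3,"dy": 0.3,"dz": 0,"turn": -0.025},{"fingers": 1,"dx": -3,"dy": 0.3,"dz": 0,"turn": -0.025},{"fingers": 1,"dx": -3,"dy": 0.3,"dz": 0,"turn": -0.025},{"fingers": 1,"dx": -3,"dy": 0.3,"dz": 0,"turn": -0.025},{"fingers": 1,"dx": -3,"dy": 0.3,"dz": 0,"turn": -0.025},{"fingers": 1,"dx": -3,"dy": 0.3,"dz": 0,"turn": -0.025},{"fingers": 1,"dx": -3,"dy": 0.3,"dz": 0,"turn": -0.025},{"fingers": 1,"dx": -3,"dy": 0.3,"dz": 0,"turn": -0.025},{"fingers": 1,"dx": -3,"dy": 0,"dz": 0,"turn": -0.02},{"fingers": 1,"dx": -4,"dy": 0,"dz": 0,"turn": -0.02},{"fingers": 1,"dx": -5,"dy": 0,"dz": 0,"turn": 0},{"fingers": 1,"dx": -6,"dy": 0,"dz": 0,"turn": 0},{"fingers": 1,"dx": -6,"dy": 0,"dz": 0,"turn": 0},{"fingers": 1,"dx": -6,"dy": 0,"dz": 0,"turn": 0},{"fingers": 1,"dx": 0,"dy": 0,"dz": 0,"turn": 0}]'

```text
clock: 12.23
position: [0.434, 0.1656, 0.1045]
ee_rot: [-0.004, 0.999, -0.023, -0.03]
contact_force: [-0.2, 0.0, 0.6]
width: 0.0
```

play_rows --series '[{"fingers": 1,"dx": -10,"dy": 0,"dz": 2},{"fingers": 1,"dx": -10,"dy": 0,"dz": 5},{"fingers": 1,"dx": -10,"dy": 0,"dz": 10},{"fingers": 1,"dx": -5,"dy": 0,"dz": 15},{"fingers": 1,"dx": 0,"dy": 0,"dz": 20},{"fingers": 1,"dx": 0,"dy": 0,"dz": 20},{"fingers": 1,"dx": 0,"dy": 0,"dz": 20},{"fingers": 1,"dx": 0,"dy": 0,"dz": 20},{"fingers": 1,"dx": 0,"dy": 0,"dz": 20},{"fingers": 1,"dx": 0,"dy": 0,"dz": 0},{"fingers": 1,"dx": 0,"dy": 0,"dz": 0},{"fingers": 1,"dx": 0,"dy": 0,"dz": 0}]'

```text
invalid input at $.series[0]: expected keys fingers, dx, dy, dz, turn
```

Run:
```python
from h import *
s=get_state();print(s["clock"],s["position"],s["contact_force"],np.abs(s["qd"]).max())
a=get_image("side");save(a,"side9.png");p=cv2.imread("pics/side0.png")
for l in("brake_press","tilt_press","screwdriver"):
    for m in masks_of(a,l)[:1]: print(l,m["p"],m["xy"])
q=cv2.imread("pics/side9.png");f=lambda i:cv2.resize(i[150:330,230:350],(390,585))
cv2.imwrite("pics/cmp.png",np.hstack([f(p),f(q)]))
```

```text
12.2333 [0.43402847 0.16557743 0.10445093] [-0.20634109  0.03898884  0.56542909] 0.02008672851684493
brake_press 0.79 [276.2, 267.6]
tilt_press 0.53 [259.9, 180.6]
screwdriver 0.57 [171.6, 286.4]
```

View pics/cmp.png

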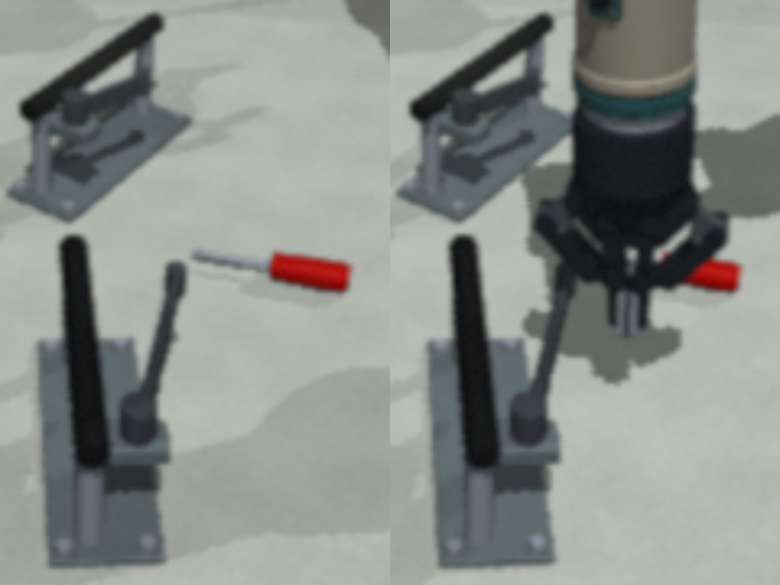

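The move was refused because the rows lacked "turn". The picture shows the lever back where it started: tip at about x 565 in the right half, which is 175 in its own frame, the same as before. I'll repeat the withdrawal.

play_rows --series '[{"fingers": 1,"dx": -10,"dy": 0,"dz": 2,"turn": 0},{"fingers": 1,"dx": -10,"dy": 0,"dz": 5,"turn": 0},{"fingers": 1,"dx": -10,"dy": 0,"dz": 10,"turn": 0},{"fingers": 1,"dx": -5,"dy": 0,"dz": 15,"turn": 0},{"fingers": 1,"dx": 0,"dy": 0,"dz": 20,"turn": 0},{"fingers": 1,"dx": 0,"dy": 0,"dz": 20,"turn": 0},{"fingers": 1,"dx": 0,"dy": 0,"dz": 20,"turn": 0},{"fingers": 1,"dx": 0,"dy": 0,"dz": 20,"turn": 0},{"fingers": 1,"dx": 0,"dy": 0,"dz": 20,"turn": 0},{"fingers": 1,"dx": 0,"dy": 0,"dz": 0,"turn": 0},{"fingers": 1,"dx": 0,"dy": 0,"dz": 0,"turn": 0},{"fingers": 1,"dx": 0,"dy": 0,"dz": 0,"turn": 0}]'

```text
clock: 13.43
position: [0.3863, 0.165, 0.2485]
ee_rot: [-0.005, 0.999, -0.022, -0.03]
contact_force: [0.3, 0.1, 0.3]
width: -0.0001
```

Run:
```python
from h import *
s=get_state();print(s["clock"],s["position"],s["contact_force"],np.abs(s["qd"]).max())
a=get_image("side")
for l in("brake_press","tilt_press","screwdriver"):
    print(l,[(round(m["p"],2),m["xy"]) for m in masks_of(a,l)[:2]])
sign_off()
```

```text
13.4333 [0.38628855 0.16501157 0.24852194] [0.26176575 0.08482944 0.27085065] 0.022037099331796147
brake_press [(0.86, [276.9, 263.3]), (0.56, [260.4, 187.8])]
tilt_press [(0.58, [260.0, 180.0])]
screwdriver [(0.66, [262.2, 280.8]), (0.66, [257.7, 189.2])]
the job is handed in; nothing more can be done
```

The brake check is done and handed in at about 13.4 s. I pressed the long lever with the back of the shut fingers, on its outer face about 100 mm from the pivot, until it stopped. I held it there about 2.7 s, let it spring back with the fingers following, then withdrew and raised the hand.

**At the stop:** the tool stayed at x = 0.493 while the force rose from about 8 to 10 N, and the picture showed the lever parallel to the bar with a gap left. During the hold the position did not change and the push stayed at 8–10 N. There was also a steady 6–7 N upward force on the tool, probably friction on the lever face.

**After release:** the side picture showed the lever back at its starting place and the short lever and screwdriver unmoved. The last force reading was near zero (about 0.3 N on each axis).

**Checks that failed or disagreed:**
- **Tip position:** the tip appeared about 6 mm farther out than my pose fit, so the press spot could be a few millimetres off.
- **Screwdriver in the last two side pictures:** the network put the "screwdriver" on other objects. I judged it by eye in the picture taken just after release.
- **Other loose things:** I did not look again at the jar, nozzle or wheel, but the arm did not go near them.
- **Refused call:** one withdrawal call was refused for missing keys and was repeated.

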